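Free a jammed insert from the leaning holder

ROBOT

A 7-joint arm with a two-finger parallel gripper is mounted at the origin on a cart in front of the work surface, level with it; the furniture and walls round the work are solid. World frame = base frame: x ahead of the robot, y to its left, z up, the work surface at z = 0. Lengths are in m, angles in rad, forces in N, time in s.
With the tool pointing down it reaches from about 0.425 to 0.95 m from the base axis. Payload 4.7 kg.
Tool frame: the origin (TCP) lies midway between the tips of the shut fingers; the grasp point (between the pads) lies tcp_to_grasp behind it (tcp_to_grasp is the distance from the TCP to the grasp point, in m); z points along the fingers, y is the direction in which the jaws open and shut (so a half turn about z gives the same grasp; the last joint's range is limited). The gripper opens to 87 mm and grips with 3 to 60 N. Pads are 19 mm wide; open, the fingers measure 117 mm over their backs; the gripper's body (75 mm by 190 mm) begins 51 mm behind the grasp point.
Start: joints at [1.108, 0.469, -0.049, 1.532, 0.024, 1.141, -0.082], TCP at [0.284, -0.612, 0.223] pointing down, gripper open.
Joint ranges: [-2.59, 2.59], [-0.33, 1.99], [-1.39, 1.29], [0.1, 2.45], [-1.04, 4.18], [0.21, 1.99], [-2.66, 2.66]. Speed limits (rad/s): [2.57, 2.57, 3.14, 3.14, 3.14, 3.14, 3.14].

INTERFACE

Orientations are given as [roll, pitch, yaw] about the fixed x, y, z axes, in that order (R = Rz(yaw) Ry(pitch) Rx(roll)).
In Python, from rig import get_state, capture, sign_off, cut_out, tcp_to_grasp gives the robot as it stands.
- The arm moves only by the tool step_arm, never from a script. Its argument "increments" is a list of rows, each a list of 3 entries, a list of its own where there are three numbers: the shift along the tool's x, y, z in units of 40 mm (1.0 is 40 mm), then the turn, a rotation vector about the tool's x, y, z in units of 5 degrees (1.0 is 5 degrees), then the finger opening in mm, from 0 to 87. A call has exactly 5 rows; each row is the pose to reach, as a shift and turn from the pose commanded when the call began, along the tool's axes at that moment; what a row does not reach only later rows make up. A row lasts 1/12 s, in which the tool goes at most 41.7 mm and 7.16 degrees, less where a joint would pass 70% of its speed; a pose out of reach is approached as far as the arm can. A call with a gripper value outside its range is refused whole. The fingers move at their own pace and stop on an object; the grip force is fixed at half the most. Time passes only in rows, so rows that repeat a pose let the fingers close, or fill a call up. It gives the time, the measured TCP pose, the force and the opening at its end, in the units of the state.
- get_state(): the state, without advancing time (a new reading comes with each control period).
- capture(name): name is "side" or "top" or "wrist"; returns a dict with "color" (400x640x3 uint8, red, green, blue), "K" (3x3 intrinsics, pixels), "extrinsics" (4x4, takes a point from camera to world coordinates); the wrist camera has in their place "tool_from_camera" (4x4, takes a point from camera to tool coordinates, whose origin is the TCP and whose axes are the flange's). Camera axes: x right, y down, z forward; pixel columns grow to the right and rows downward; lengths in m; the calibration is good to about 2 mm. The wrist camera is an equidistant fisheye: a pixel r from the principal point sees the ray r / f radians off the axis. A picture is of the moment at which its call begins: read the wrist's pose just before it. There is no depth.
- sign_off(): hands the job in, once; it reports no verdict.
Trained networks look in a picture, given as the dict that the camera call returned (one of the last four; its "shot" number tells which), for a name from the list of things; names that differ only in an ending like _2 or _b are one class to them, and where a whole thing is asked for, a point or a joint stands for the part that bears it (a point fixed in the world has none). Each returns a list of dicts, best first, with "confidence" (0 to 1); they miss things now and then, are a little off and sometimes report something else, mostly with a low value. They report only what shows in the picture. A call takes as long as a camera call. They do not tell look-alikes from the thing itself.
- cut_out(name, picture): "pixels" (400x640 bool, what is visible of it) and "bbox" ([centre column, centre row, width, height] in pixels, round what is visible of it).
The state is a dict: "time": time; "q": joint angles; "qvel": joint speeds; "effort": joint torques, N m; "tool_pos": TCP position; "eef_rot": TCP orientation; "wrist_force": force on the tool from outside, world axes, zero at the start; "moment": the same for the moment, N m; "width": finger opening in m.
Only numpy, scipy, OpenCV 4.12 (cv2) and the standard library are available. Lean on these libraries where they do the work, as an engineer would, in place of code of your own. Each camera call takes 0.05 s, during which the arm holds its last target. There are 200 camera calls.

TASK

The square metal insert is jammed in the leaning holder: rock it from side to side until both black pads have been shoved right back, stopping each lean as soon as you feel the stop and never forcing it; only then draw it out along its own axis, without pulling the holder up off its base plate. Stand the insert upright in the square hole of the drying stand, collar down on the stand, and let go. Leave the cup, the strip canister and the tip box where they are.

Things in the scene. Friction and masses are not known exactly. Their poses are not given: they have to be found in the camera images.
- insert_mid (a point): Centre (half-way along) of the jammed insert, a plain aluminium part 145 mm long, about 200 g. Its z axis runs along it from foot to head, x and y are square to its flats. At the start it leans 0.52 to 0.57 rad from upright, head toward the robot's side, foot on the socket floor. The head end is a square shaft 30 mm wide, of which about 69 mm stand out of the holder: grip it there.
- insert: The same insert; this origin lies at the centre of its foot end, z toward the head. From here: a square foot 21 mm wide up to 45 mm, its lowest 10 mm ball-shaped, a square collar 40 mm wide from 45 to 53 mm, a neck 20 mm square to 66 mm, then the shaft 30 mm square to the head at 145 mm, with a thin dark band at 134 mm.
- socket_mouth (a point): Point on the leaning socket's axis level with the top of its walls, 69 mm from the socket floor. The holder is a white block 130 x 112 mm in plan, standing on an aluminium base plate 150 mm square that is bolted down at a changing place and yaw. Frame: z up, y across the holder, x away from the side it leans to; the socket's axis leans 0.52 rad from z toward -x.
- socket_floor (a point): Point on the socket's axis on its floor, where the insert's foot stands; same frame as socket_mouth. The foot has just under 1 mm of play each way there and is the pivot when the insert is rocked along y. Along the holder's x the insert has only about 1 mm of play at the collar.
- pads_mid (a point): Midway between two black pads, 72 mm up the axis (same frame), 8 mm thick, on either side of the shaft along y; the free gap to each, 0.5 to 7 mm, differs each time. Each pad sits on its own steel lip, which lies 4 mm over the collar. Leaning the shaft on a pad (about 10 N at the pad) shoves pad and lip back, 5.5 mm up to a hard stop; there they stay.
- socket_axis (a point): A point on the socket's axis 115 mm above its floor (same frame), where the shaft is well gripped. To shove a pad right back the shaft must move here 10 to 21 mm along y from the middle, depending on the gap. Here the pad gives way at 6 to 10 N; at the stop the force climbs: end the lean at about 15 N, keep under 20 N. Both lips must be back before the collar passes, else a pull lifts the holder.
- handle_bar (a point): Middle of the crossbar of the holder's steel carrying handle (12 mm round bar, 100 mm long along y, its legs sloping down to the block behind the insert). It lies 208 mm from the socket floor along the axis and 84 mm behind the axis: a gripper held upright over the insert strikes it, one held in line with the leaning insert clears it.
- base: The aluminium base plate, 150 x 150 x 10 mm, with the holder and its pads on it. Origin under the plate's centre; x and y along its sides, in line with the holder's x and y; z up.
- holder (a joint): How far the holder has been lifted off its base plate, m; 0 when seated. It slides up freely but for its weight, 1.5 kg.
- stand_hole0 (a point): Centre of the mouth of the square hole in the drying stand, a white block 100 x 90 mm and 56 mm high on a low foot plate, fixed at a changing place and yaw. The hole is 25 mm square with a 3 mm chamfer, 50 mm deep, sides along this frame's x and y, z up. The foot goes in and the collar rests on the block's top; the insert's centre is then 27.5 mm above this point.
- cup_e: Specimen cup with a screw lid, 62 mm wide, 69 mm high, a bystander behind the work. Origin under its centre.
- strips_a: Strip canister, a tube 37 mm wide and 113 mm high with a flip cap, a bystander behind the work. Origin under its centre.
- tip_box: Clear pipette tip box, 90 x 122 x 63 mm, a bystander behind the work. Origin under its centre.
There are look-alikes about, which are no part of the job. What is shaped like the part that bears stand_hole0 but turquoise is not meant.

How it is judged:
On the way:
1. the insert is drawn clear of the socket, the holder still down on its base plate (distance between insert_mid and socket_mouth above 0.09 m and value of joint holder below 0.006 m), for 0.1 s.
At the end, for the whole second after the job is handed in: The insert stands at rest in the stand's square hole, upright within 0.1 rad, its collar down on the stand within 4 mm and its centre within 12 mm of the hole's axis; the holder is seated on its base plate within 6 mm (horizontal distance between insert_mid and stand_hole0 below 0.012 m and z of insert_mid in the frame of stand_hole0 between 0.022 and 0.0315 m and angle between insert_mid's own z axis and vertical below 0.1 rad and linear speed of insert below 0.02 m/s and value of joint holder below 0.006 m); the robot touches nothing.
It fails at once if the holder is pulled more than 12 mm up off its base plate (value of joint holder above 0.012 m).
It fails at once if the insert is forced against the holder or a stop with more than 90 N (contact force between insert and base above 90 N).
It fails at once if a bystander is shifted by more than 30 mm (distance of any of cup_e, strips_a, tip_box from where it was at the start of the episode above 0.03 m).
It also fails if it takes over 67 s, if anything falls off the work surface, if the arm or the gripper's body presses on something with over 40 N, if the wrist force passes 120 N, or if a joint passes its speed limit or range.

## Working session

There is one attempt and no reset: what is moved stays moved. The work goes in short steps, Python scripts to look and compute and a tool call to move; the robot and the scene stay as the last step left them, time stands still between calls to the robot, and variables do not carry over. Pictures are saved under pics/ and viewed, about 8 in all and at most 12, crops included, and the job is handed in when it is done.

Besides the shell and the picture viewer there is one more tool, called by a JSON object that holds its "op" and its "data", one argument or row to a line. step_arm: Moves the arm, as the interface text tells. Its arguments: {"type":"object","properties":{"increments":{"type":"array"}},"required":["increments"]}

```bash
ls; mkdir -p pics; python3 - <<'E'
from rig import *
import cv2, numpy as np, pickle
s=get_state(); print(s['time'],s['tool_pos'],s['eef_rot'],s['wrist_force'],s['width'],tcp_to_grasp)
D={}
for n in ['side','top']:
    p=capture(n); D[n]=p
    cv2.imwrite(f'pics/{n}0.png',p['color'][:,:,::-1])
    print(n,p['K'].tolist(),np.round(p['extrinsics'],4).tolist())
    for o in ['insert','base','stand_hole0','handle_bar','holder']:
        try:
            for r in cut_out(o,p)[:3]: print(o,round(r['confidence'],2),np.round(r['bbox'],1), r['pixels'].sum())
        except Exception as e: print(o,e)
pickle.dump(D,open('d0.pkl','wb'))
w=capture('wrist'); print({k:(v.tolist() if hasattr(v,'tolist') else v) for k,v in w.items() if k!='color'})
E
```

```text
pics
0.0 [ 0.28343831 -0.61193663  0.22149535] [-3.13962193e+00  9.67693834e-05  4.33815341e-01] [-0.25380511 -0.35041273  0.12329509] 0.08700475857031166 0.0187
side [[387.3762870301164, 0.0, 321.62002010032364], [0.0, 387.3762870301164, 195.7791282447436], [0.0, 0.0, 1.0]] [[0.9968, -0.0294, 0.0748, 0.5137], [-0.0793, -0.5059, 0.8589, -0.8109], [0.0126, -0.8621, -0.5066, 0.6763], [0.0, 0.0, 0.0, 1.0]]
insert 0.62 [287.8 177.7  20.1  24. ] 324
base 0.67 [308.8 187.7  57.3 113.3] 2603
stand_hole0 0.69 [338.9 310.5  63.7  68.4] 2711
stand_hole0 0.64 [250.8 326.1  74.1  69.4] 3260
handle_bar 0.6 [309.1 184.8  43.7 102.1] 2271
holder 0.91 [308.6 182.9  45.7 107.5] 2340
top [[362.9371539212336, 0.0, 317.0602849367805], [0.0, 362.9371539212336, 200.97522756081565], [0.0, 0.0, 1.0]] [[0.0214, -0.9959, 0.0876, 0.5053], [-0.9994, -0.0188, 0.0308, -0.0195], [-0.029, -0.0882, -0.9957, 1.0959], [0.0, 0.0, 0.0, 1.0]]
insert 0.72 [264.1 230.1  17.8  25.9] 346
base 0.59 [267.  211.6  74.8  56.9] 2546
stand_hole0 0.84 [391.8 194.9  51.9  58.5] 1747
stand_hole0 0.81 [395.8 262.1  53.9  52.1] 1750
handle_bar 0.87 [261.8 215.9  68.6  48.8] 2031
holder 0.69 [262.1 213.1  70.7  55.6] 2020
{'K': [[309.70691628693146, 0.0, 316.4462329897096], [0.0, 309.70691628693146, 197.47287945221973], [0.0, 0.0, 1.0]], 'tool_from_camera': [[-0.0005207797283226622, -0.9622116876593799, -0.2723020325303478, 0.07379749000869995], [0.9999994740226844, -0.000260495017690653, -0.0009920164799913206, -0.00085512535089316], [0.0008835965286172162, -0.2723024059277291, 0.9622113172183858, -0.16269717686669696], [0.0, 0.0, 0.0, 1.0]], 'shot': 3}
```

```bash
python3 - <<'E'
import cv2, numpy as np
t=cv2.imread('pics/top0.png'); s=cv2.imread('pics/side0.png')
a=cv2.resize(t[150:300,200:440],(800,500),interpolation=cv2.INTER_CUBIC)
b=cv2.resize(s[110:375,190:400],(475,600),interpolation=cv2.INTER_CUBIC)
cv2.imwrite('pics/topc.png',a); cv2.imwrite('pics/sidec.png',b)
E
```

```text
(no output)
```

View pics/topc.png

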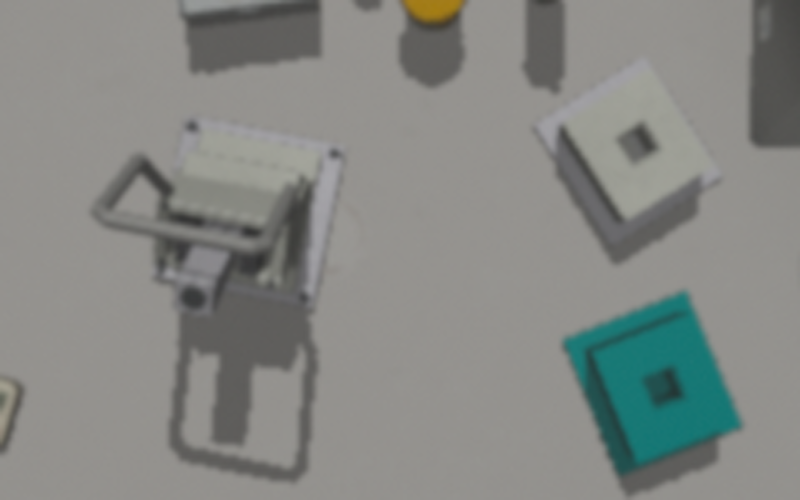

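View pics/sidec.png

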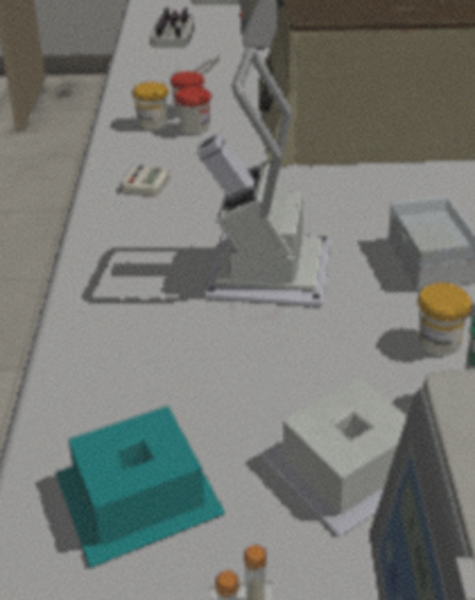

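The top crop shows the holder at about (245,215), with the insert head at crop (193,296), which is full (258,239). There are two stands. The white one's hole is at crop (637,143), full (391,193). The turquoise one's hole is at (664,386), full (399,266). The white one is meant, because turquoise is ruled out. In the side crop its hole is at (355,427), full (347,299), and the insert head is at (212,148), full (284,175).

```bash
cat > h.py <<'E'
from rig import *
import numpy as np, cv2, pickle
from scipy.spatial.transform import Rotation as R
from scipy.optimize import least_squares
def ray(p,uv):
    d=np.linalg.inv(p['K'])@[uv[0],uv[1],1]; E=p['extrinsics']
    return E[:3,3],E[:3,:3]@d/np.linalg.norm(d)
def tri(rs):
    A=sum(np.eye(3)-np.outer(d,d) for o,d in rs); b=sum((np.eye(3)-np.outer(d,d))@o for o,d in rs)
    x=np.linalg.solve(A,b); return x,[np.linalg.norm((np.eye(3)-np.outer(d,d))@(x-o)) for o,d in rs]
def onz(p,uv,z):
    o,d=ray(p,uv); return o+d*(z-o[2])/d[2]
def pose():
    s=get_state(); return s,np.array(s['tool_pos']),R.from_euler('xyz',s['eef_rot'])
def plan(tp,tR):
    """increments (units) from measured pose to target"""
    s,p,r=pose(); dp=r.inv().apply(np.array(tp)-p)/.04; dr=np.degrees((r.inv()*tR).as_rotvec())/5
    print('t',round(s['time'],2),'pos',p.round(4),'F',np.round(s['wrist_force'],1),'w',round(s['width'],4),'q',np.round(s['q'],2))
    print('shift',dp.round(2),'turn',dr.round(2)); return dp,dr
def wproj(w,p,r,X):
    T=w['tool_from_camera']; t=r.inv().apply(np.atleast_2d(X)-p); c=(t-T[:3,3])@T[:3,:3]
    th=np.arctan2(np.hypot(c[:,0],c[:,1]),c[:,2]); ph=np.arctan2(c[:,1],c[:,0]); K=w['K']
    return np.c_[K[0,2]+K[0,0]*th*np.cos(ph),K[1,2]+K[0,0]*th*np.sin(ph)]
def tool_R(axis,ydir):
    """tool z=-axis, y near ydir"""
    z=-np.array(axis)/np.linalg.norm(axis); y=np.array(ydir)-np.dot(ydir,z)*z; y/=np.linalg.norm(y)
    return R.from_matrix(np.c_[np.cross(y,z),y,z])
E
python3 - <<'E'
from h import *
D=pickle.load(open('d0.pkl','rb')); T,S=D['top'],D['side']
tc=lambda u,v:(200+u*.3-.35,150+v*.3-.35); sc=lambda u,v:(190+u/2.262-.3,110+v/2.262-.3)
C=[onz(T,tc(*c),.01) for c in [(190,121),(342,152),(312,311),(155,280)]]
print(np.round(C,3)); print('base',np.mean(C,0))
for i in range(4):
    d=C[(i+1)%4]-C[i]; print(np.linalg.norm(d).round(3), (np.degrees(np.arctan2(d[1],d[0]))%90).round(1))
print('head',tri([ray(T,tc(193,296)),ray(S,sc(209,146))]))
h,_=tri([ray(T,tc(637,143)),ray(S,sc(355,427))]); print('hole',h,_)
for q in [[(565,128),(622,222)],[(622,222),(703,175)],[(565,128),(645,65)]]:
    a,b=[onz(T,tc(*c),.06) for c in q]; d=b-a; print(np.linalg.norm(d).round(3),(np.degrees(np.arctan2(d[1],d[0]))%90).round(1))
E
```

```text
[[0.643 0.198 0.01 ]
 [0.617 0.059 0.01 ]
 [0.474 0.082 0.01 ]
 [0.498 0.225 0.01 ]]
base [0.55812638 0.14107622 0.01      ]
0.141 79.5
0.145 80.8
0.144 80.2
0.147 79.6
head (array([0.487194  , 0.15723701, 0.17876928]), [np.float64(0.0008342309983608817), np.float64(0.0008342309983609598)])
hole [ 0.6254307  -0.19884704  0.05173463] [np.float64(1.4224904518569341e-05), np.float64(1.4224904518497847e-05)]
0.094 31.6
0.08 31.2
0.088 39.3
```

```bash
cat >> h.py <<'E'
yaw=np.radians(-10); th=.54
hx=np.array([np.cos(yaw),np.sin(yaw),0]); hy=np.array([-np.sin(yaw),np.cos(yaw),0])
ax=-np.sin(th)*hx+np.array([0,0,np.cos(th)])
foot=np.array([.487,.157,.179])-.145*ax
E
python3 - <<'E'
from h import *
print(foot,ax)
plan([.48,-.30,.28],R.from_euler('xyz',[np.pi,0,.43+1.25]))
print((tool_R(ax,hy)).as_euler('xyz'), foot+.2*ax)
E
```

```text
[0.56041714 0.14405458 0.05463224] [-0.50632511  0.08927878  0.85770868]
t 0.65 pos [ 0.2838 -0.6125  0.2226] F [-0.7  0.1  0.5] w 0.0873 q [ 1.11  0.47 -0.05  1.53  0.02  1.14 -0.08]
shift [ 7.73 -5.03 -1.43] turn [  0.    -0.   -14.28]
[3.14159265 0.54       2.96705973] [0.45915212 0.16191033 0.22617398]
```

{"op": "step_arm", "data": {
  "increments": [
    [[0.8,-0.5,-0.14],[0,0,-1.4],87],
    [[1.6,-1.0,-0.28],[0,0,-2.8],87],
    [[2.4,-1.5,-0.42],[0,0,-4.2],87],
    [[3.2,-2.0,-0.56],[0,0,-5.6],87],
    [[4.0,-2.5,-0.7],[0,0,-7.0],87]
  ]
}}

```text
time: 1.07
tool_pos: [0.3876, -0.4529, 0.251]
eef_rot: [3.141, 0.0, 1.05]
wrist_force: [1.1, -0.3, 0.2]
width: 0.0866
```

```bash
python3 - <<'E'
from h import *
plan([.46,-.20,.28],R.from_euler('xyz',[np.pi,0,.43+1.25]))
plan(foot+.21*ax,tool_R(ax,hy))
E
```

```text
t 1.07 pos [ 0.3876 -0.4529  0.251 ] F [ 1.1 -0.3  0.2] w 0.0866 q [ 0.98  0.33 -0.24  1.68  0.08  1.14  0.2 ]
shift [ 6.39 -1.57 -0.73] turn [ 0.    0.   -7.21]
t 1.07 pos [ 0.3876 -0.4529  0.251 ] F [ 1.1 -0.3  0.2] w 0.0866 q [ 0.98  0.33 -0.24  1.68  0.08  1.14  0.2 ]
shift [14.18 -6.21  0.4 ] turn [ -5.91  -4.14 -21.35]
```

{"op": "step_arm", "data": {
  "increments": [
    [[1.0,-0.25,-0.15],[0,0,-1.4],87],
    [[2.0,-0.5,-0.3],[0,0,-2.8],87],
    [[3.0,-0.75,-0.45],[0,0,-4.2],87],
    [[4.0,-1.0,-0.6],[0,0,-5.6],87],
    [[5.0,-1.25,-0.7],[0,0,-7.0],87]
  ]
}}

```text
time: 1.48
tool_pos: [0.4445, -0.2546, 0.2795]
eef_rot: [3.141, 0.001, 1.661]
wrist_force: [0.9, -0.2, 0.1]
width: 0.0868
```

```bash
python3 - <<'E'
from h import *
plan(foot+.21*ax,tool_R(ax,hy))
E
```

```text
t 1.48 pos [ 0.4445 -0.2546  0.2795] F [ 0.9 -0.2  0.1] w 0.0868 q [ 0.83  0.18 -0.45  1.82  0.09  1.16  0.44]
shift [10.37  1.18  1.11] turn [ -4.03  -5.25 -14.57]
```

{"op": "step_arm", "data": {
  "increments": [
    [[0.75,0.1,0.0],[-0.34,-0.44,-1.22],87],
    [[1.5,0.2,0.0],[-0.68,-0.88,-2.44],87],
    [[2.25,0.3,0.0],[-1.02,-1.32,-3.66],87],
    [[3.0,0.4,0.0],[-1.36,-1.76,-4.88],87],
    [[3.75,0.5,0.0],[-1.7,-2.2,-6.1],87]
  ]
}}

```text
time: 1.9
tool_pos: [0.4513, -0.1035, 0.279]
eef_rot: [3.048, 0.225, 2.186]
wrist_force: [1.0, 0.5, 0.3]
width: 0.087
```

```bash
python3 - <<'E'
from h import *
plan(foot+.21*ax,tool_R(ax,hy))
E
```

```text
t 1.9 pos [ 0.4513 -0.1035  0.279 ] F [1.  0.5 0.3] w 0.087 q [ 0.7  -0.03 -0.62  2.05  0.12  0.9   0.64]
shift [5.51 3.89 0.24] turn [-2.34 -3.03 -8.47]
```

{"op": "step_arm", "data": {
  "increments": [
    [[0.6,0.42,0.0],[-0.3,-0.4,-1.15],87],
    [[1.2,0.84,0.0],[-0.6,-0.8,-2.3],87],
    [[1.8,1.26,0.0],[-0.9,-1.2,-3.45],87],
    [[2.4,1.68,0.0],[-1.2,-1.6,-4.6],87],
    [[3.0,2.1,0.0],[-1.6,-2.1,-5.8],87]
  ]
}}

```text
time: 2.32
tool_pos: [0.4522, 0.0419, 0.2604]
eef_rot: [3.081, 0.452, 2.704]
wrist_force: [1.1, 0.3, 0.7]
width: 0.0872
```

```bash
python3 - <<'E'
from h import *
plan(foot+.21*ax,tool_R(ax,hy))
E
```

```text
t 2.32 pos [0.4522 0.0419 0.2604] F [1.1 0.3 0.7] w 0.0872 q [ 0.54 -0.12 -0.82  2.21  0.26  0.65  0.67]
shift [1.39 2.75 0.2 ] turn [-0.74 -0.92 -2.68]
```

{"op": "step_arm", "data": {
  "increments": [
    [[0.35,0.7,0.05],[-0.18,-0.23,-0.67],87],
    [[0.7,1.4,0.1],[-0.36,-0.46,-1.34],87],
    [[1.05,2.1,0.15],[-0.55,-0.7,-2.0],87],
    [[1.4,2.75,0.2],[-0.74,-0.92,-2.68],87],
    [[1.4,2.75,0.2],[-0.74,-0.92,-2.68],87]
  ]
}}

```text
time: 2.73
tool_pos: [0.4529, 0.1669, 0.234]
eef_rot: [3.137, 0.536, 2.971]
wrist_force: [-1.0, 0.3, -0.3]
width: 0.0872
```

```bash
python3 - <<'E'
from h import *
plan(foot+.21*ax,tool_R(ax,hy))
s,p,r=pose(); w=capture('wrist'); w.update(p=p,quat=r.as_quat()); pickle.dump(w,open('w1.pkl','wb'))
for o in ['insert','holder','handle_bar']:
    for c in cut_out(o,w)[:2]: print(o,round(c['confidence'],2),np.round(c['bbox'],0))
# predicted insert outline
fr=np.c_[np.cross(hy,ax),hy,ax]
P=[foot+fr@[x*.015,y*.015,z] for z in (.145,.08) for x,y in((1,1),(1,-1),(-1,-1),(-1,1))]
u=wproj(w,p,r,P); print(u.round(0))
im=w['color'][:,:,::-1].copy()
for a in u: cv2.circle(im,tuple(int(v) for v in a),2,(0,0,255),-1)
cv2.imwrite('pics/w1.png',im)
E
```

```text
t 2.73 pos [0.4529 0.1669 0.234 ] F [-1.   0.3 -0.3] w 0.0872 q [ 0.45  0.02 -1.12  2.22  0.71  0.65  0.21]
shift [-0.05 -0.1   0.01] turn [ 0.07 -0.05  0.04]
insert 0.92 [309. 206.  46.  59.]
holder 0.77 [307. 220. 140. 210.]
holder 0.34 [309. 206.  45.  62.]
handle_bar 0.98 [311. 218. 144. 212.]
[[330. 231.]
 [292. 231.]
 [291. 195.]
 [330. 195.]
 [326. 207.]
 [296. 207.]
 [296. 178.]
 [327. 178.]]
```

View pics/w1.png

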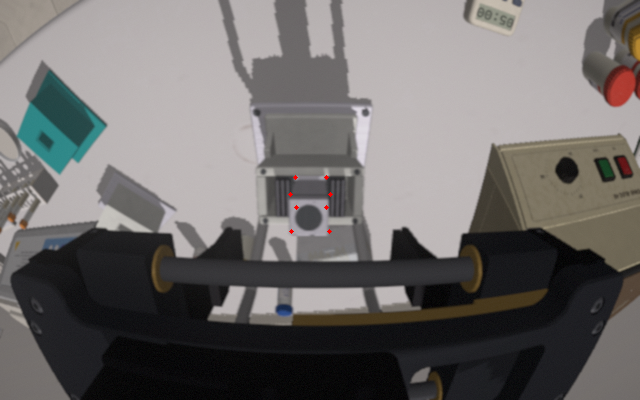

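```bash
python3 - <<'E'
from h import *
w=pickle.load(open('w1.pkl','rb'))
im=cv2.resize(w['color'][90:240,240:380,::-1],(560,600),interpolation=cv2.INTER_CUBIC); cv2.imwrite('pics/w1c.png',im)
E
```

```text
(no output)
```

View pics/w1c.png

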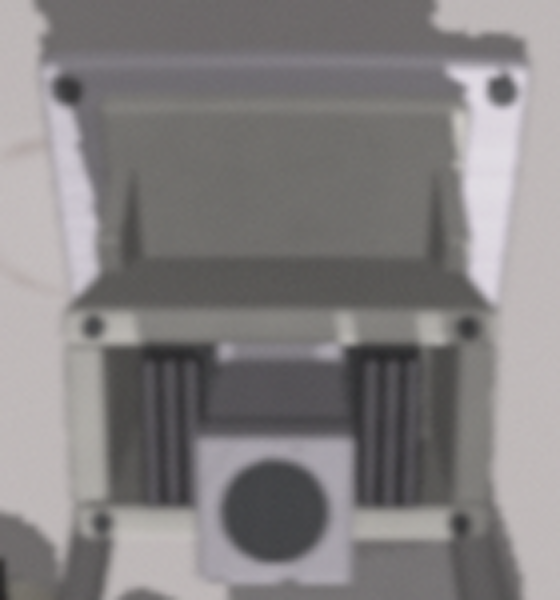

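```bash
python3 - <<'E'
from h import *
w=pickle.load(open('w1.pkl','rb')); p,r=w['p'],R.from_quat(w['quat'])
fr=np.c_[np.cross(hy,ax),hy,ax]
obs=np.array([[328,236],[289,236],[289,199],[328.7,199]])-.4
C=np.array([[1,1],[1,-1],[-1,-1],[-1,1]])*.015
def f(v):
    F=R.from_rotvec(v[3]*ax).as_matrix()@fr
    P=[v[:3]+F@[c[0],c[1],0] for c in C]; return (wproj(w,p,r,P)-obs).ravel()
s=least_squares(f,np.r_[foot+.145*ax,0]); print(s.x.round(4),np.round(s.fun,1), 'old',(foot+.145*ax).round(4))
h=s.x[:3]; print('delta in frame x,y,axis mm',(fr.T@(h-foot-.145*ax)*1000).round(1))
plan(h-.049*ax,tool_R(ax,hy))
E
```

```text
[ 0.485   0.1556  0.1844 -0.0066] [-0.1  0.2  0.4 -0.1 -0.3 -0.2  0.   0.1] old [0.487 0.157 0.179]
delta in frame x,y,axis mm [ 1.3 -1.7  5.5]
t 2.93 pos [0.4543 0.1599 0.2345] F [ 0.5 -0.3  0.2] w 0.0868 q [ 0.45  0.02 -1.11  2.22  0.71  0.66  0.22]
shift [-0.03  0.04  2.7 ] turn [-0.04 -0.04 -0.08]
```

{"op": "step_arm", "data": {
  "increments": [
    [[-0.03,0.04,0.4],[0,0,0],87],
    [[-0.03,0.04,0.8],[0,0,0],87],
    [[-0.03,0.04,1.2],[0,0,0],87],
    [[-0.03,0.04,1.5],[0,0,0],87],
    [[-0.03,0.04,1.5],[0,0,0],87]
  ]
}}

```text
time: 3.35
tool_pos: [0.4858, 0.1542, 0.1814]
eef_rot: [-3.141, 0.533, 2.958]
wrist_force: [-0.2, 0.7, -0.4]
width: 0.0869
```

```bash
cat >> h.py <<'E'
head=np.array([.485,.1556,.1844]); fr=np.c_[np.cross(hy,ax),hy,ax]
foot=head-.145*ax
E
python3 - <<'E'
from h import *
plan(head-.049*ax,tool_R(ax,hy))
capture('side')
s,p,r=pose(); w=capture('wrist'); w.update(p=p,quat=r.as_quat()); pickle.dump(w,open('w2.pkl','wb'))
for c in cut_out('insert',w)[:1]:
    b=c['bbox']; print(np.round(b,1),'L',b[0]-b[2]/2,'R',b[0]+b[2]/2,'T',b[1]-b[3]/2,'B',b[1]+b[3]/2)
u=wproj(w,p,r,[head+fr@[a*.015,b*.015,0] for a,b in((1,1),(1,-1),(-1,-1),(-1,1))]); print(u.round(0))
im=w['color'][:,:,::-1].copy()
for a in u: im[int(a[1]),int(a[0])]=(0,0,255)
cv2.imwrite('pics/w2.png',cv2.resize(im[130:280,210:410],(800,600),interpolation=cv2.INTER_CUBIC))
E
```

```text
t 3.35 pos [0.4858 0.1542 0.1814] F [-0.2  0.7 -0.4] w 0.0869 q [ 0.34  0.22 -1.04  2.24  1.04  0.69 -0.08]
shift [-0.02  0.04  1.15] turn [-0.07 -0.08 -0.09]
[318.6 224.6  59.   74.5] L 289.1 R 348.1 T 187.35 B 261.85
[[342. 271.]
 [291. 271.]
 [289. 223.]
 [343. 223.]]
```

View pics/w2.png

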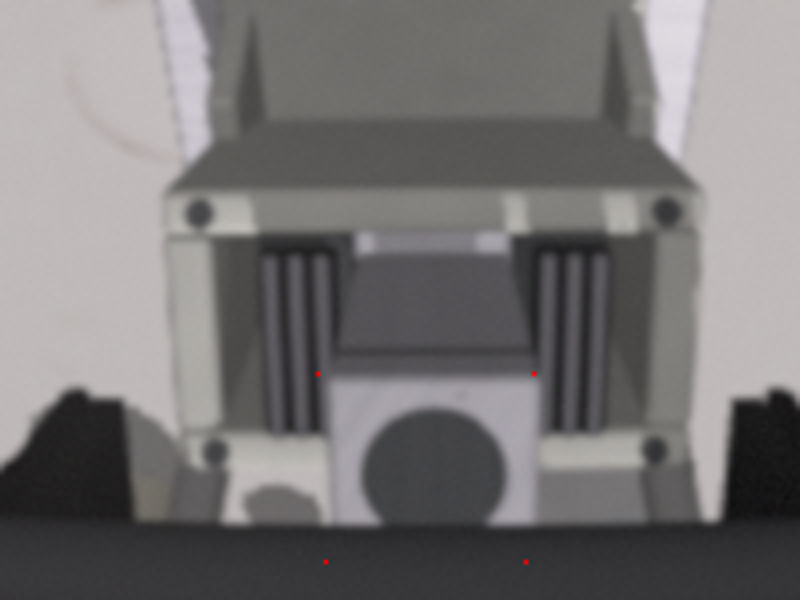

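{"op": "step_arm", "data": {
  "increments": [
    [[-0.02,0.07,0.4],[-0.07,-0.08,-0.09],87],
    [[-0.02,0.07,0.8],[-0.07,-0.08,-0.09],87],
    [[-0.02,0.07,1.15],[-0.07,-0.08,-0.09],87],
    [[-0.02,0.07,1.2],[-0.07,-0.08,-0.09],87],
    [[-0.02,0.07,1.2],[-0.07,-0.08,-0.09],87]
  ]
}}

```text
time: 3.92
tool_pos: [0.5109, 0.155, 0.1429]
eef_rot: [3.139, 0.543, 2.97]
wrist_force: [-0.6, 0.0, -0.0]
width: 0.087
```

```bash
cat >> h.py <<'E'
head=head+.0012*hy-.003*ax; foot=head-.145*ax
E
python3 - <<'E'
from h import *
plan(head-.049*ax,tool_R(ax,hy))
p=capture('side'); u=p['color'][140:220,250:350,::-1]; cv2.imwrite('pics/s2.png',cv2.resize(u,(750,600),interpolation=cv2.INTER_CUBIC))
E
```

```text
t 3.92 pos [0.5109 0.155  0.1429] F [-0.6  0.  -0. ] w 0.087 q [ 0.25  0.34 -0.96  2.25  1.25  0.69 -0.25]
shift [ 0.02 -0.07  0.08] turn [0.04 0.04 0.03]
```

View pics/s2.png

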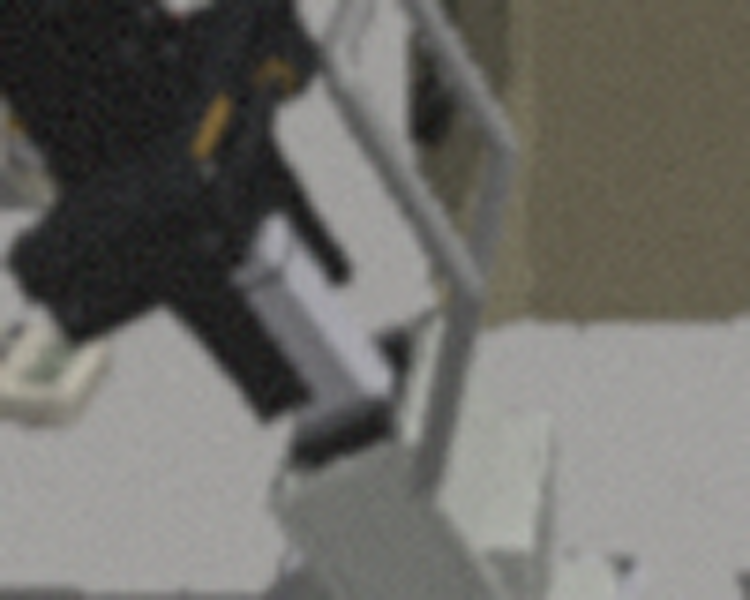

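The side crop shows the fingers straddling the shaft and running parallel to it, with the tips above the pads. The shaft's lower end is at crop (400,400). Next I close the gripper.

{"op": "step_arm", "data": {
  "increments": [
    [[0,-0.02,0],[0,0,0],50],
    [[0,-0.02,0],[0,0,0],45],
    [[0,-0.02,0],[0,0,0],40],
    [[0,-0.02,0],[0,0,0],36],
    [[0,-0.02,0],[0,0,0],32]
  ]
}}

```text
time: 4.38
tool_pos: [0.5108, 0.1545, 0.1429]
eef_rot: [3.139, 0.544, 2.97]
wrist_force: [0.1, 1.1, 0.0]
width: 0.0617
```

{"op": "step_arm", "data": {
  "increments": [
    [[0,0,0],[0,0,0],28],
    [[0,0,0],[0,0,0],24],
    [[0,0,0],[0,0,0],20],
    [[0,0,0],[0,0,0],20],
    [[0,0,0],[0,0,0],20]
  ]
}}

```text
time: 4.8
tool_pos: [0.5106, 0.1535, 0.1423]
eef_rot: [3.141, 0.543, 2.97]
wrist_force: [0.1, -3.4, -1.0]
width: 0.03
```

```bash
python3 - <<'E'
from h import *
plan(head-.049*ax,tool_R(ax,hy))
s,p,r=pose(); print(r.inv().apply(s['wrist_force']).round(1), s['moment'])
E
```

```text
t 4.8 pos [0.5106 0.1535 0.1423] F [ 0.1 -3.4 -1. ] w 0.03 q [ 0.25  0.34 -0.96  2.25  1.25  0.69 -0.25]
shift [ 0.01 -0.03  0.07] turn [0.02 0.04 0.03]
[-0.1 -3.3  1.2] [-0.69934758  0.5811696  -0.53899174]
```

{"op": "step_arm", "data": {
  "increments": [
    [[0,0.03,0],[0.15,0,0],20],
    [[0,0.063,0],[0.3,0,0],20],
    [[0,0.094,0.002],[0.45,0,0],20],
    [[0,0.125,0.003],[0.6,0,0],20],
    [[0,0.146,0.004],[0.7,0,0],20]
  ]
}}

```text
time: 5.22
tool_pos: [0.5115, 0.1579, 0.1421]
eef_rot: [-3.076, 0.543, 2.969]
wrist_force: [-4.7, -8.1, 6.0]
width: 0.0298
```

```bash
cat >> h.py <<'E'
def rk():
    s,p,r=pose(); R0=tool_R(ax,hy)
    d=fr.T@(p+.0-(head-.049*ax)); a=-r.as_matrix()[:,2]
    print('t',round(s['time'],2),'tcp off x,y,ax mm',(d*1000).round(1),'lean y deg',np.degrees(np.arcsin(a@hy)).round(2),'leanx',np.degrees(np.arcsin(a@fr[:,0])).round(2),'Ftool',r.inv().apply(s['wrist_force']).round(1),'M',r.inv().apply(s['moment']).round(2),'w',round(s['width'],4),'q',np.round(s['q'],2))
E
python3 -c "from h import *; rk()"
```

```text
t 5.22 tcp off x,y,ax mm [0.3 5.6 2.6] lean y deg 3.69 leanx -0.2 Ftool [-0.3 -9.2 -6.2] M [1.88 0.47 0.08] w 0.0298 q [ 0.19  0.37 -0.95  2.22  1.23  0.8  -0.26]
```

{"op": "step_arm", "data": {
  "increments": [
    [[0,0.015,-0.01],[0.08,0,0],20],
    [[0,0.031,-0.02],[0.15,0,0],20],
    [[0,0.048,-0.02],[0.23,0,0],20],
    [[0,0.063,-0.02],[0.3,0,0],20],
    [[0,0.063,-0.02],[0.3,0,0],20]
  ]
}}

```text
time: 5.63
tool_pos: [0.5114, 0.1588, 0.1425]
eef_rot: [-3.047, 0.543, 2.969]
wrist_force: [-2.8, -8.6, 5.0]
width: 0.0303
```

```bash
python3 -c "from h import *; rk()"
```

```text
t 5.63 tcp off x,y,ax mm [0.3 6.6 3. ] lean y deg 5.37 leanx -0.21 Ftool [-1.5 -9.4 -4.1] M [2.26 0.35 0.05] w 0.0303 q [ 0.16  0.38 -0.95  2.21  1.21  0.85 -0.26]
```

{"op": "step_arm", "data": {
  "increments": [
    [[0,0.02,-0.01],[0.05,0,0],20],
    [[0,0.04,-0.01],[0.1,0,0],20],
    [[0,0.06,-0.01],[0.15,0,0],20],
    [[0,0.08,-0.01],[0.2,0,0],20],
    [[0,0.08,-0.01],[0.2,0,0],20]
  ]
}}

```text
time: 6.05
tool_pos: [0.5118, 0.1614, 0.1427]
eef_rot: [-3.028, 0.544, 2.969]
wrist_force: [-4.5, -10.4, 5.9]
width: 0.03
```

```bash
python3 -c "from h import *; rk()"
```

```text
t 6.05 tcp off x,y,ax mm [0.3 9.1 3.2] lean y deg 6.45 leanx -0.22 Ftool [ -0.8 -11.7  -5.2] M [2.56 0.3  0.06] w 0.03 q [ 0.14  0.39 -0.95  2.19  1.21  0.88 -0.27]
```

{"op": "step_arm", "data": {
  "increments": [
    [[0,0.02,-0.01],[0.07,0,0],20],
    [[0,0.04,-0.01],[0.14,0,0],20],
    [[0,0.06,-0.01],[0.2,0,0],20],
    [[0,0.07,-0.01],[0.26,0,0],20],
    [[0,0.07,-0.01],[0.26,0,0],20]
  ]
}}

```text
time: 6.47
tool_pos: [0.5122, 0.1642, 0.1429]
eef_rot: [-3.005, 0.544, 2.969]
wrist_force: [-4.8, -9.6, 6.1]
width: 0.0297
```

```bash
python3 -c "from h import *; rk()"
```

```text
t 6.47 tcp off x,y,ax mm [ 0.3 12.   3.4] lean y deg 7.75 leanx -0.23 Ftool [ -0.5 -11.1  -5.3] M [2.56 0.33 0.04] w 0.0297 q [ 0.12  0.4  -0.94  2.18  1.2   0.92 -0.27]
```

{"op": "step_arm", "data": {
  "increments": [
    [[0,0.015,-0.01],[0.07,0,0],20],
    [[0,0.03,-0.01],[0.14,0,0],20],
    [[0,0.045,-0.01],[0.2,0,0],20],
    [[0,0.05,-0.01],[0.24,0,0],20],
    [[0,0.05,-0.01],[0.24,0,0],20]
  ]
}}

```text
time: 6.88
tool_pos: [0.5122, 0.1654, 0.143]
eef_rot: [-2.983, 0.544, 2.969]
wrist_force: [-6.1, -10.9, 6.8]
width: 0.03
```

```bash
python3 -c "from h import *; rk()"
```

```text
t 6.88 tcp off x,y,ax mm [ 0.3 13.2  3.6] lean y deg 9.05 leanx -0.23 Ftool [  0.  -12.9  -6. ] M [2.93 0.25 0.11] w 0.03 q [ 0.1   0.41 -0.94  2.17  1.19  0.95 -0.28]
```

{"op": "step_arm", "data": {
  "increments": [
    [[0,0.015,-0.01],[0.06,0,0],20],
    [[0,0.03,-0.01],[0.12,0,0],20],
    [[0,0.045,-0.01],[0.16,0,0],20],
    [[0,0.05,-0.01],[0.2,0,0],20],
    [[0,0.05,-0.01],[0.2,0,0],20]
  ]
}}

```text
time: 7.3
tool_pos: [0.5123, 0.1661, 0.1432]
eef_rot: [-2.962, 0.544, 2.968]
wrist_force: [-7.0, -13.4, 8.8]
width: 0.0297
```

```bash
python3 - <<'E'
from h import *
rk()
s,p,r=pose(); w=capture('wrist'); w.update(p=p,quat=r.as_quat()); pickle.dump(w,open('w3.pkl','wb'))
cv2.imwrite('pics/w3.png',cv2.resize(w['color'][130:280,210:410,::-1],(800,600),interpolation=cv2.INTER_CUBIC))
E
```

```text
t 7.3 tcp off x,y,ax mm [ 0.3 13.8  3.8] lean y deg 10.24 leanx -0.25 Ftool [ -0.6 -15.9  -7.1] M [3.5  0.29 0.03] w 0.0297 q [ 0.08  0.42 -0.93  2.16  1.19  0.98 -0.28]
```

View pics/w3.png

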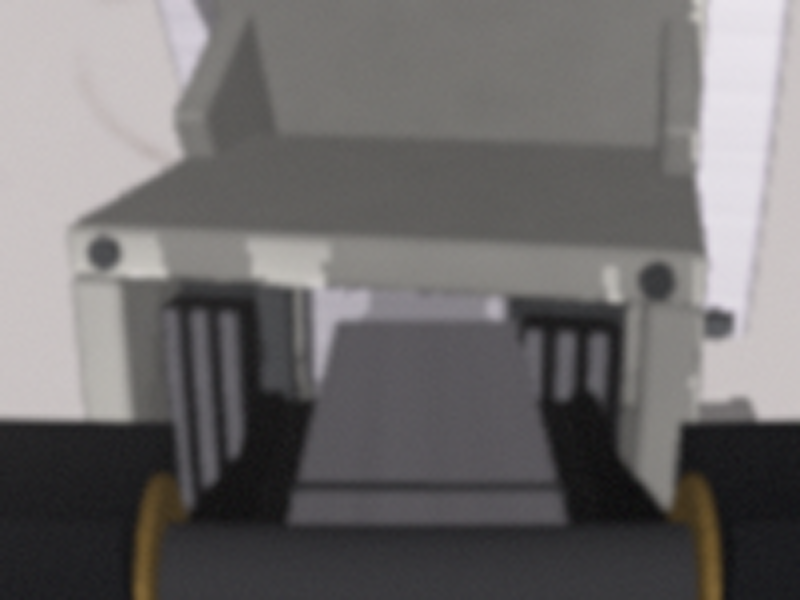

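The force climbed to 16 N and motion nearly stopped, so this side is at its stop. The picture shows the right pad (525–620) shoved toward the holder wall at x≈640. Next I go back to the middle and lean the other way.

{"op": "step_arm", "data": {
  "increments": [
    [[0,-0.09,0.01],[-0.38,0,0],20],
    [[0,-0.18,0.02],[-0.76,0,0],20],
    [[0,-0.27,0.02],[-1.14,0,0],20],
    [[0,-0.36,0.03],[-1.52,0,0],20],
    [[0,-0.45,0.03],[-1.9,0,0],20]
  ]
}}

```text
time: 7.77
tool_pos: [0.5095, 0.154, 0.1444]
eef_rot: [3.14, 0.543, 2.97]
wrist_force: [1.7, -2.4, -2.3]
width: 0.0303
```

```bash
python3 -c "from h import *; rk()"
```

```text
t 7.77 tcp off x,y,ax mm [0.4 1.5 5.2] lean y deg -0.16 leanx -0.16 Ftool [-0.6 -2.   3.1] M [0.68 0.25 0.11] w 0.0303 q [ 0.26  0.33 -0.97  2.25  1.24  0.69 -0.24]
```

{"op": "step_arm", "data": {
  "increments": [
    [[0,-0.04,0.02],[-0.15,0,0],20],
    [[0,-0.08,0.04],[-0.35,0,0],20],
    [[0,-0.12,0.04],[-0.55,0,0],20],
    [[0,-0.16,0.045],[-0.75,0,0],20],
    [[0,-0.2,0.045],[-0.9,0,0],20]
  ]
}}

```text
time: 8.18
tool_pos: [0.509, 0.1467, 0.1431]
eef_rot: [3.061, 0.543, 2.97]
wrist_force: [0.2, -2.8, -2.0]
width: 0.0297
```

```bash
python3 -c "from h import *; rk()"
```

```text
t 8.18 tcp off x,y,ax mm [ 0.4 -5.8  3.6] lean y deg -4.69 leanx -0.16 Ftool [ 0.5 -2.9  1.9] M [0.94 0.4  0.09] w 0.0297 q [ 0.34  0.3  -0.97  2.29  1.29  0.55 -0.23]
```

{"op": "step_arm", "data": {
  "increments": [
    [[0,-0.03,0],[-0.1,0,0],20],
    [[0,-0.05,0],[-0.2,0,0],20],
    [[0,-0.08,0],[-0.3,0,0],20],
    [[0,-0.1,0],[-0.4,0,0],20],
    [[0,-0.1,0],[-0.4,0,0],20]
  ]
}}

```text
time: 8.6
tool_pos: [0.5085, 0.1442, 0.1433]
eef_rot: [3.024, 0.543, 2.971]
wrist_force: [-1.2, 0.1, -0.0]
width: 0.0297
```

```bash
python3 -c "from h import *; rk()"
```

```text
t 8.6 tcp off x,y,ax mm [ 0.4 -8.4  3.9] lean y deg -6.87 leanx -0.17 Ftool [ 1.1 -0.1 -0.6] M [0.5  0.7  0.09] w 0.0297 q [ 0.37  0.29 -0.97  2.3   1.31  0.49 -0.23]
```

{"op": "step_arm", "data": {
  "increments": [
    [[0,-0.025,0],[-0.1,0,0],20],
    [[0,-0.05,0],[-0.2,0,0],20],
    [[0,-0.07,0],[-0.3,0,0],20],
    [[0,-0.08,0],[-0.36,0,0],20],
    [[0,-0.08,0],[-0.36,0,0],20]
  ]
}}

```text
time: 9.02
tool_pos: [0.5081, 0.1415, 0.1433]
eef_rot: [2.991, 0.544, 2.971]
wrist_force: [-4.2, 2.5, 4.8]
width: 0.03
```

```bash
python3 -c "from h import *; rk()"
```

```text
t 9.02 tcp off x,y,ax mm [  0.5 -11.1   3.7] lean y deg -8.73 leanx -0.18 Ftool [ 1.5  2.7 -6.1] M [-0.09  0.86  0.14] w 0.03 q [ 0.4   0.28 -0.96  2.32  1.34  0.43 -0.23]
```

{"op": "step_arm", "data": {
  "increments": [
    [[0,-0.025,-0.01],[-0.1,0,0],20],
    [[0,-0.05,-0.02],[-0.18,0,0],20],
    [[0,-0.065,-0.02],[-0.24,0,0],20],
    [[0,-0.08,-0.02],[-0.28,0,0],20],
    [[0,-0.08,-0.02],[-0.28,0,0],20]
  ]
}}

```text
time: 9.43
tool_pos: [0.5076, 0.1393, 0.1436]
eef_rot: [2.964, 0.543, 2.972]
wrist_force: [-1.3, 6.0, 2.3]
width: 0.0297
```

```bash
python3 -c "from h import *; rk()"
```

```text
t 9.43 tcp off x,y,ax mm [  0.5 -13.3   4.2] lean y deg -10.29 leanx -0.15 Ftool [ 0.8  6.2 -2.1] M [-1.1   0.81  0.15] w 0.0297 q [ 0.43  0.27 -0.96  2.33  1.35  0.38 -0.23]
```

{"op": "step_arm", "data": {
  "increments": [
    [[0,-0.025,0],[-0.09,0,0],20],
    [[0,-0.05,0],[-0.16,0,0],20],
    [[0,-0.065,0],[-0.2,0,0],20],
    [[0,-0.08,0],[-0.24,0,0],20],
    [[0,-0.08,0],[-0.24,0,0],20]
  ]
}}

```text
time: 9.85
tool_pos: [0.5073, 0.1378, 0.1437]
eef_rot: [2.941, 0.544, 2.974]
wrist_force: [-2.7, 8.5, 5.3]
width: 0.0296
```

```bash
python3 -c "from h import *; rk()"
```

```text
t 9.85 tcp off x,y,ax mm [  0.5 -14.9   4.2] lean y deg -11.66 leanx -0.15 Ftool [ 0.7  9.1 -5. ] M [-1.46  0.84  0.13] w 0.0296 q [ 0.45  0.26 -0.96  2.33  1.38  0.34 -0.23]
```

{"op": "step_arm", "data": {
  "increments": [
    [[0,-0.03,-0.005],[-0.04,0,0],20],
    [[0,-0.05,-0.01],[-0.08,0,0],20],
    [[0,-0.07,-0.01],[-0.11,0,0],20],
    [[0,-0.085,-0.01],[-0.14,0,0],20],
    [[0,-0.085,-0.01],[-0.14,0,0],20]
  ]
}}

```text
time: 10.27
tool_pos: [0.507, 0.137, 0.1439]
eef_rot: [2.925, 0.543, 2.975]
wrist_force: [1.2, 14.0, 0.5]
width: 0.0301
```

```bash
python3 -c "from h import *; rk()"
```

```text
t 10.27 tcp off x,y,ax mm [  0.5 -15.7   4.5] lean y deg -12.68 leanx -0.1 Ftool [ 0.7 13.9  2. ] M [-2.43  0.82  0.14] w 0.0301 q [ 0.47  0.26 -0.96  2.34  1.39  0.31 -0.23]
```

```bash
python3 - <<'E'
from h import *
s,p,r=pose(); w=capture('wrist'); w.update(p=p,quat=r.as_quat()); pickle.dump(w,open('w4.pkl','wb'))
cv2.imwrite('pics/w4.png',cv2.resize(w['color'][130:280,210:410,::-1],(800,600),interpolation=cv2.INTER_CUBIC))
E
```

```text
(no output)
```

View pics/w4.png

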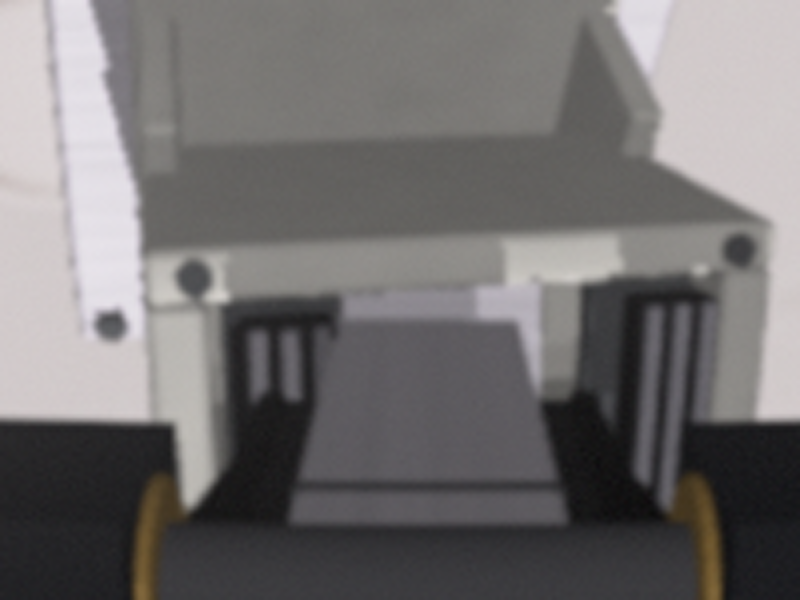

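{"op": "step_arm", "data": {
  "increments": [
    [[0,-0.015,0],[0,0,0],20],
    [[0,-0.03,0],[0,0,0],20],
    [[0,-0.04,0],[0,0,0],20],
    [[0,-0.04,0],[0,0,0],20],
    [[0,-0.04,0],[0,0,0],20]
  ]
}}

```text
time: 10.73
tool_pos: [0.5069, 0.1368, 0.144]
eef_rot: [2.923, 0.544, 2.976]
wrist_force: [1.2, 14.3, -0.8]
width: 0.0302
```

```bash
python3 -c "from h import *; rk()"
```

```text
t 10.73 tcp off x,y,ax mm [  0.6 -15.9   4.6] lean y deg -12.83 leanx -0.1 Ftool [ 1.4 14.   3.2] M [-2.89  0.74  0.17] w 0.0302 q [ 0.47  0.26 -0.96  2.34  1.4   0.31 -0.23]
```

{"op": "step_arm", "data": {
  "increments": [
    [[0,0.13,0.01],[0.46,0,0],20],
    [[0,0.26,0.02],[0.92,0,0],20],
    [[0,0.39,0.03],[1.38,0,0],20],
    [[0,0.52,0.04],[1.84,0,0],20],
    [[0,0.65,0.05],[2.32,0,0],20]
  ]
}}

```text
time: 11.15
tool_pos: [0.5093, 0.1529, 0.1444]
eef_rot: [-3.14, 0.543, 2.969]
wrist_force: [1.4, 0.2, -1.7]
width: 0.0296
```

```bash
python3 -c "from h import *; rk()"
```

```text
t 11.15 tcp off x,y,ax mm [0.4 0.4 5.1] lean y deg 0.02 leanx -0.16 Ftool [-0.2  0.4  2.2] M [0.04 0.55 0.09] w 0.0296 q [ 0.26  0.33 -0.97  2.25  1.24  0.7  -0.24]
```

{"op": "step_arm", "data": {
  "increments": [
    [[0,0,-0.04],[0,0,0],20],
    [[0,0,-0.08],[0,0,0],20],
    [[0,0,-0.12],[0,0,0],20],
    [[0,0,-0.16],[0,0,0],20],
    [[0,0,-0.18],[0,0,0],20]
  ]
}}

```text
time: 11.57
tool_pos: [0.5056, 0.1539, 0.151]
eef_rot: [3.14, 0.543, 2.969]
wrist_force: [1.3, -0.1, -2.0]
width: 0.0298
```

```bash
python3 -c "from h import *; rk()"
```

```text
t 11.57 tcp off x,y,ax mm [ 0.5  0.7 12.8] lean y deg -0.16 leanx -0.2 Ftool [-0.1  0.1  2.4] M [0.14 0.42 0.08] w 0.0298 q [ 0.27  0.31 -0.99  2.25  1.22  0.69 -0.22]
```

{"op": "step_arm", "data": {
  "increments": [
    [[0,0,-0.06],[0,0,0],20],
    [[0,0,-0.12],[0,0,0],20],
    [[0,0,-0.18],[0,0,0],20],
    [[0,0,-0.24],[0,0,0],20],
    [[0,0,-0.3],[0,0,0],20]
  ]
}}

```text
time: 11.98
tool_pos: [0.4995, 0.1569, 0.1618]
eef_rot: [3.138, 0.544, 2.971]
wrist_force: [0.7, -0.2, -1.1]
width: 0.0298
```

```bash
python3 -c "from h import *; rk()"
```

```text
t 11.98 tcp off x,y,ax mm [ 0.4  2.5 25.4] lean y deg -0.31 leanx -0.21 Ftool [-0.1 -0.1  1.3] M [-0.07  0.38  0.08] w 0.0298 q [ 0.29  0.28 -1.01  2.25  1.17  0.69 -0.18]
```

{"op": "step_arm", "data": {
  "increments": [
    [[0,-0.03,-0.2],[0,0,0],20],
    [[0,-0.04,-0.4],[0,0,0],20],
    [[0,-0.04,-0.6],[0,0,0],20],
    [[0,-0.04,-0.8],[0,0,0],20],
    [[0,-0.04,-1.0],[0,0,0],20]
  ]
}}

```text
time: 12.4
tool_pos: [0.478, 0.1591, 0.1958]
eef_rot: [3.138, 0.543, 2.972]
wrist_force: [0.5, 0.2, -2.1]
width: 0.0299
```

```bash
python3 -c "from h import *; rk()"
```

```text
t 12.4 tcp off x,y,ax mm [-0.5  1.  65.6] lean y deg -0.33 leanx -0.15 Ftool [0.6 0.3 2. ] M [-0.1   0.7   0.08] w 0.0299 q [ 0.37  0.17 -1.08  2.24  0.99  0.67 -0.03]
```

{"op": "step_arm", "data": {
  "increments": [
    [[0,0,-0.3],[0,0,0],20],
    [[0,0,-0.6],[0,0,0],20],
    [[0,0,-0.9],[0,0,0],20],
    [[0,0,-1.2],[0,0,0],20],
    [[0,0,-1.5],[0,0,0],20]
  ]
}}

```text
time: 12.82
tool_pos: [0.4473, 0.1643, 0.2471]
eef_rot: [3.139, 0.543, 2.972]
wrist_force: [0.6, -0.7, -1.4]
width: 0.0297
```

```bash
python3 - <<'E'
from h import *
rk()
plan([.45,.10,.30],R.from_euler('xyz',[np.pi,0,np.radians(31.5+90)]))
plan([.625,-.199,.30],R.from_euler('xyz',[np.pi,0,np.radians(31.5+90)]))
E
```

```text
t 12.82 tcp off x,y,ax mm [ -1.    0.9 125.6] lean y deg -0.32 leanx -0.15 Ftool [ 0.2 -0.6  1.6] M [-0.08  0.66  0.08] w 0.0297 q [ 0.51 -0.04 -1.15  2.22  0.61  0.64  0.32]
t 12.82 pos [0.4473 0.1643 0.2471] F [ 0.6 -0.7 -1.4] w 0.0297 q [ 0.51 -0.04 -1.15  2.22  0.61  0.64  0.32]
shift [-0.97 -1.57 -0.96] turn [2.68 5.82 9.52]
t 12.82 pos [0.4473 0.1643 0.2471] F [ 0.6 -0.7 -1.4] w 0.0297 q [ 0.51 -0.04 -1.15  2.22  0.61  0.64  0.32]
shift [-5.74 -8.21  1.9 ] turn [2.68 5.82 9.52]
```

{"op": "step_arm", "data": {
  "increments": [
    [[0,-1.0,-0.15],[0,0,0],20],
    [[0,-2.0,-0.3],[0,0,0],20],
    [[0,-2.95,-0.5],[0.3,0.6,1.0],20],
    [[-0.1,-3.9,-0.7],[0.6,1.25,2.05],20],
    [[-0.2,-4.85,-0.9],[0.95,2.0,3.3],20]
  ]
}}

```text
time: 13.23
tool_pos: [0.4052, -0.0093, 0.2781]
eef_rot: [3.084, 0.36, 2.661]
wrist_force: [1.7, 0.1, -1.3]
width: 0.0301
```

```bash
python3 - <<'E'
from h import *
plan([.55,-.12,.30],R.from_euler('xyz',[np.pi,0,np.radians(31.5+90)]))
E
```

```text
t 13.23 pos [ 0.4052 -0.0093  0.2781] F [ 1.7  0.1 -1.3] w 0.0301 q [ 0.49 -0.22 -0.58  2.22  0.03  0.77  0.98]
shift [-4.39 -0.84  1.02] turn [1.75 3.85 6.24]
```

{"op": "step_arm", "data": {
  "increments": [
    [[-0.85,-0.17,0.2],[0.33,0.72,1.17],20],
    [[-1.7,-0.34,0.4],[0.66,1.44,2.34],20],
    [[-2.55,-0.5,0.6],[0.99,2.16,3.5],20],
    [[-3.4,-0.67,0.8],[1.32,2.9,4.7],20],
    [[-4.3,-0.84,1.0],[1.65,3.6,5.85],20]
  ]
}}

```text
time: 13.65
tool_pos: [0.5499, -0.1179, 0.2997]
eef_rot: [3.133, 0.021, 2.152]
wrist_force: [-0.1, 0.2, -0.5]
width: 0.0298
```

```bash
python3 - <<'E'
from h import *
plan([.625,-.199,.25],R.from_euler('xyz',[np.pi,0,np.radians(31.5+90)]))
E
```

```text
t 13.65 pos [ 0.5499 -0.1179  0.2997] F [-0.1  0.2 -0.5] w 0.0298 q [ 0.57  0.26 -0.53  1.69  0.15  1.21  0.58]
shift [-2.7   0.45  1.3 ] turn [0.1  0.24 0.36]
```

```bash
python3 - <<'E'
from h import *
D=pickle.load(open('d0.pkl','rb'));S=D['side'];T=D['top']
for z in (0,.1,.2,.3): print(z,onz(S,(354,344),z).round(3),onz(S,(380,276),z).round(3),onz(T,(425.6,193.5),z).round(3))
plan([.615,-.185,.225],R.from_euler('xyz',[np.pi,0,np.radians(31.5+90)]))
E
```

```text
0 [ 0.633 -0.278  0.   ] [ 0.73  -0.076  0.   ] [ 0.63  -0.312  0.   ]
0.1 [ 0.615 -0.357  0.1  ] [ 0.698 -0.185  0.1  ] [ 0.619 -0.285  0.1  ]
0.2 [ 0.597 -0.435  0.2  ] [ 0.666 -0.294  0.2  ] [ 0.608 -0.259  0.2  ]
0.3 [ 0.58  -0.514  0.3  ] [ 0.634 -0.402  0.3  ] [ 0.596 -0.232  0.3  ]
t 13.65 pos [ 0.5499 -0.1179  0.2997] F [-0.1  0.2 -0.5] w 0.0298 q [ 0.57  0.26 -0.53  1.69  0.15  1.21  0.58]
shift [-2.25  0.42  1.92] turn [0.1  0.24 0.36]
```

{"op": "step_arm", "data": {
  "increments": [
    [[-0.6,0.1,0.2],[0.03,0.08,0.12],20],
    [[-1.2,0.2,0.6],[0.06,0.16,0.24],20],
    [[-1.8,0.3,1.2],[0.1,0.24,0.36],20],
    [[-2.25,0.42,1.9],[0.1,0.24,0.36],20],
    [[-2.25,0.42,1.9],[0.1,0.24,0.36],20]
  ]
}}

```text
time: 14.07
tool_pos: [0.6127, -0.1878, 0.2185]
eef_rot: [-3.136, -0.004, 2.121]
wrist_force: [-1.4, -2.0, -2.6]
width: 0.0298
```

```bash
python3 - <<'E'
from h import *
capture('side'); capture('side')
s,p,r=pose(); w=capture('wrist'); w.update(p=p,quat=r.as_quat()); pickle.dump(w,open('w5.pkl','wb'))
print(p,s['eef_rot'],s['wrist_force'])
print('pred foot,hole',wproj(w,p,r,[p+r.apply([0,0,.096]),[.6254,-.1988,.0517],[.6254,-.1988,.06]]).round(0))
for o in ['insert','stand_hole0']:
    for c in cut_out(o,w)[:2]: print(o,round(c['confidence'],2),np.round(c['bbox'],0))
cv2.imwrite('pics/w5.png',cv2.resize(w['color'][90:290,210:430,::-1],(660,600),interpolation=cv2.INTER_CUBIC))
E
```

```text
[ 0.61330193 -0.18430872  0.22384809] [-3.14088178e+00 -7.13022655e-04  2.12398332e+00] [ 0.30184117 -0.82041668 -0.33444526]
pred foot,hole [[317. 200.]
 [320. 197.]
 [320. 199.]]
insert 0.83 [316. 255.  76. 121.]
stand_hole0 0.78 [316. 184. 106.  96.]
stand_hole0 0.68 [485. 128.  63.  55.]
```

View pics/w5.png

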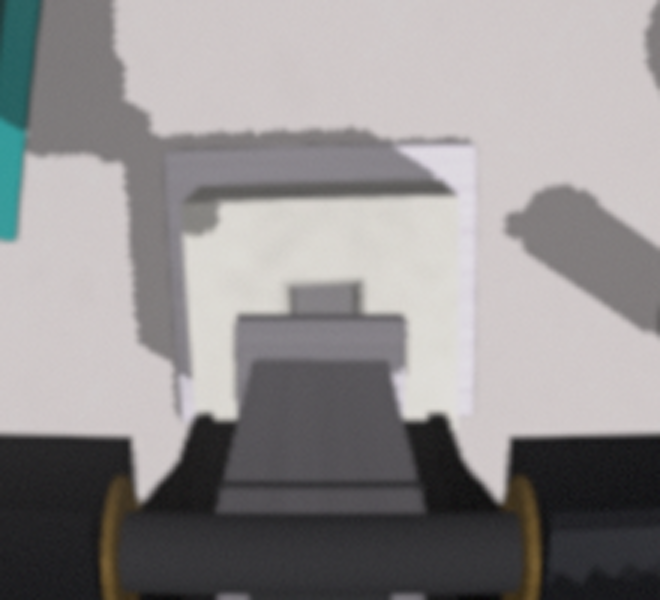

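The wrist crop shows the collar's near edge at (237–405, 316), centred on column 321. The hole's far edge is at (288–362, 285), and the white block top spans 185–457. From this the insert needs about −15 mm in tool x, +2.5 mm in y, about +2° about y and −1.5° about z.

{"op": "step_arm", "data": {
  "increments": [
    [[-0.13,0.02,0.2],[0,0.13,-0.1],20],
    [[-0.26,0.04,0.45],[0,0.26,-0.2],20],
    [[-0.38,0.06,0.75],[0,0.4,-0.3],20],
    [[-0.38,0.06,1.1],[0,0.4,-0.3],20],
    [[-0.38,0.06,1.2],[0,0.4,-0.3],20]
  ]
}}

```text
time: 14.73
tool_pos: [0.6224, -0.198, 0.1741]
eef_rot: [-3.139, -0.036, 2.148]
wrist_force: [-0.7, -1.2, -1.0]
width: 0.0299
```

```bash
python3 - <<'E'
from h import *
capture('side'); q=capture('side')
s,p,r=pose(); w=capture('wrist'); w.update(p=p,quat=r.as_quat()); pickle.dump(w,open('w6.pkl','wb'))
print(p,s['eef_rot'],s['wrist_force'])
print('pred hole',wproj(w,p,r,[[.6254,-.1988,.057]]).round(1))
a=cv2.resize(w['color'][90:290,210:430,::-1],(440,400),interpolation=cv2.INTER_CUBIC)
b=cv2.resize(q['color'][215:345,290:410,::-1],(369,400),interpolation=cv2.INTER_CUBIC)
cv2.imwrite('pics/w6.png',np.hstack([a,b[:,:360]]))
E
```

```text
[ 0.62290776 -0.19706122  0.17561883] [-3.14020519 -0.03512922  2.1493655 ] [ 0.0831324   0.65062984 -1.61860886]
pred hole [[318.5 200.8]]
```

View pics/w6.png

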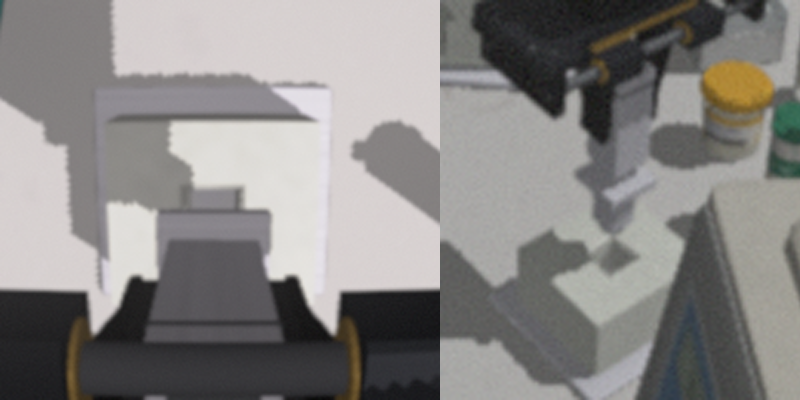

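Wrist view: the collar's edge is centred at 214, the hole at 212, and the block edges run level. The side view shows the foot directly over the hole and upright. Next I lower it.

{"op": "step_arm", "data": {
  "increments": [
    [[0.02,-0.01,0.2],[0,0,0],20],
    [[0.02,-0.01,0.4],[0,0,0],20],
    [[0.01,-0.01,0.6],[0,0,0],20],
    [[0.0,-0.01,0.8],[0,0,0],20],
    [[0.0,-0.01,1.0],[0,0,0],20]
  ]
}}

```text
time: 15.3
tool_pos: [0.6228, -0.196, 0.1368]
eef_rot: [3.141, -0.032, 2.15]
wrist_force: [-0.4, 0.3, -2.9]
width: 0.03
```

```bash
python3 - <<'E'
from h import *
s,p,r=pose(); print(p.round(4),np.round(s['eef_rot'],3),'Ft',r.inv().apply(s['wrist_force']).round(1),r.inv().apply(s['moment']).round(2))
E
```

```text
[ 0.6228 -0.196   0.1368] [ 3.141 -0.032  2.15 ] Ft [ 0.4 -0.2  2.9] [-0.1  -0.11  0.03]
```

{"op": "step_arm", "data": {
  "increments": [
    [[0,0,0.12],[0,0,0],20],
    [[-0.01,0,0.24],[0,0,0],20],
    [[-0.01,0,0.36],[0,0,0],20],
    [[-0.02,0,0.46],[0,0,0],20],
    [[-0.02,0,0.5],[0,0,0],20]
  ]
}}

```text
time: 15.72
tool_pos: [0.6228, -0.1961, 0.117]
eef_rot: [3.141, -0.032, 2.15]
wrist_force: [-0.5, -0.4, -2.7]
width: 0.0301
```

```bash
python3 - <<'E'
from h import *
s,p,r=pose(); print(p.round(4),np.round(s['eef_rot'],3),'Ft',r.inv().apply(s['wrist_force']).round(1),r.inv().apply(s['moment']).round(2))
E
```

```text
[ 0.6228 -0.1961  0.117 ] [ 3.141 -0.032  2.15 ] Ft [-0.1 -0.6  2.7] [-0.11 -0.05  0.02]
```

{"op": "step_arm", "data": {
  "increments": [
    [[0,0,0.04],[0,0,0],20],
    [[0,0,0.08],[0,0,0],20],
    [[0,0,0.11],[0,0,0],20],
    [[0,0,0.14],[0,0,0],20],
    [[0,0,0.14],[0,0,0],20]
  ]
}}

```text
time: 16.13
tool_pos: [0.6229, -0.1959, 0.1121]
eef_rot: [3.141, -0.032, 2.15]
wrist_force: [-0.3, -0.2, -1.1]
width: 0.0296
```

```bash
python3 - <<'E'
from h import *
s,p,r=pose(); print(p.round(4),np.round(s['eef_rot'],3),'Ft',r.inv().apply(s['wrist_force']).round(1),r.inv().apply(s['moment']).round(2))
E
```

```text
[ 0.6229 -0.1959  0.1121] [ 3.141 -0.032  2.15 ] Ft [-0.  -0.4  1.1] [-0.11 -0.11  0.01]
```

{"op": "step_arm", "data": {
  "increments": [
    [[0,0,0.03],[0,0,0],20],
    [[0,0,0.06],[0,0,0],20],
    [[0,0,0.08],[0,0,0],20],
    [[0,0,0.08],[0,0,0],20],
    [[0,0,0.08],[0,0,0],20]
  ]
}}

```text
time: 16.55
tool_pos: [0.6228, -0.1958, 0.1088]
eef_rot: [3.141, -0.032, 2.15]
wrist_force: [-0.6, 0.4, -1.8]
width: 0.0298
```

```bash
python3 - <<'E'
from h import *
s,p,r=pose(); print(p.round(4),np.round(s['eef_rot'],3),'Ft',r.inv().apply(s['wrist_force']).round(1),r.inv().apply(s['moment']).round(2))
q=capture('side')
cv2.imwrite('pics/s7.png',cv2.resize(q['color'][215:345,290:410,::-1],(554,600),interpolation=cv2.INTER_CUBIC))
E
```

```text
[ 0.6228 -0.1958  0.1088] [ 3.141 -0.032  2.15 ] Ft [ 0.6 -0.3  1.9] [-0.13 -0.15 -0.02]
```

View pics/s7.png

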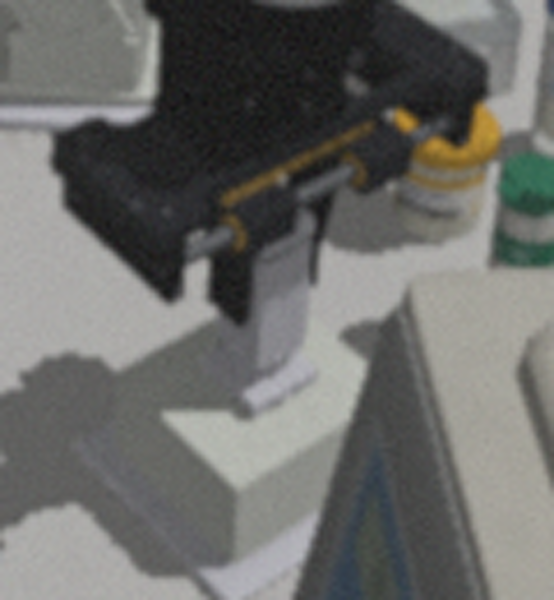

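The foot is in the hole, and the collar at (280,390) is just above the block top. Still no contact, so I keep lowering.

{"op": "step_arm", "data": {
  "increments": [
    [[0,0,0.03],[0,0,0],20],
    [[0,0,0.06],[0,0,0],20],
    [[0,0,0.08],[0,0,0],20],
    [[0,0,0.08],[0,0,0],20],
    [[0,0,0.08],[0,0,0],20]
  ]
}}

```text
time: 17.02
tool_pos: [0.623, -0.1958, 0.1068]
eef_rot: [3.141, -0.031, 2.15]
wrist_force: [-1.5, 1.6, 5.0]
width: 0.0296
```

```bash
python3 - <<'E'
from h import *
s,p,r=pose(); print(p.round(4),np.round(s['eef_rot'],3),'Ft',r.inv().apply(s['wrist_force']).round(1),r.inv().apply(s['moment']).round(2))
E
```

```text
[ 0.623  -0.1958  0.1068] [ 3.141 -0.031  2.15 ] Ft [ 2.3 -0.4 -5. ] [0.35 0.26 0.01]
```

{"op": "step_arm", "data": {
  "increments": [
    [[0,0,0],[0,0,0],32],
    [[0,0,0],[0,0,0],36],
    [[0,0,0],[0,0,0],44],
    [[0,0,0],[0,0,0],54],
    [[0,0,0],[0,0,0],64]
  ]
}}

```text
time: 17.43
tool_pos: [0.6228, -0.1958, 0.1055]
eef_rot: [3.141, -0.032, 2.15]
wrist_force: [0.4, 0.1, -0.3]
width: 0.0486
```

{"op": "step_arm", "data": {
  "increments": [
    [[0,0,-0.3],[0,0,0],64],
    [[0,0,-0.8],[0,0,0],64],
    [[0,0,-1.5],[0,0,0],64],
    [[0,0,-2.3],[0,0,0],64],
    [[0,0,-3.0],[0,0,0],64]
  ]
}}

```text
time: 17.85
tool_pos: [0.6251, -0.199, 0.2284]
eef_rot: [3.14, -0.031, 2.15]
wrist_force: [-0.3, -0.1, -0.7]
width: 0.0637
```

```bash
python3 - <<'E'
from h import *
s,p,r=pose(); print(p.round(4),s['width'],s['wrist_force'])
q=capture('side'); t=capture('top'); w=capture('wrist')
a=cv2.resize(q['color'][120:345,250:410,::-1],(427,600),interpolation=cv2.INTER_CUBIC)
b=cv2.resize(w['color'][90:290,210:430,::-1],(373,339),interpolation=cv2.INTER_CUBIC)
c=cv2.resize(t['color'][150:250,220:430,::-1],(373,261)[:2],interpolation=cv2.INTER_CUBIC)
cv2.imwrite('pics/f.png',np.hstack([a,np.vstack([b,c])]))
E
```

```text
[ 0.6251 -0.199   0.2284] 0.06372513406416663 [-0.28035887 -0.09226943 -0.65115647]
```

View pics/f.png

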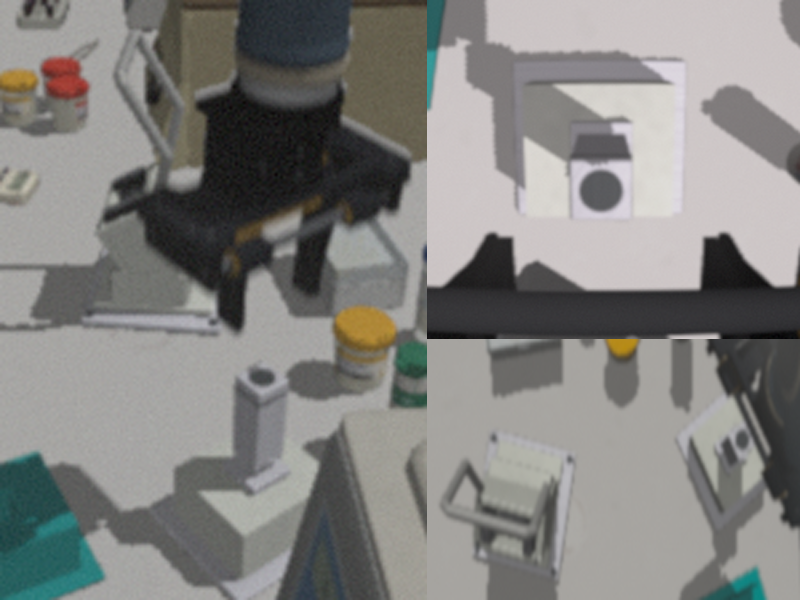

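The insert stands upright in the white stand with its collar down (side view, crop (260,430)). The holder sits level on its plate, the bystanders look unmoved, and the gripper is clear of everything.

```bash
python3 -c "
from rig import *
s=get_state(); print(s['time'],s['qvel']); print(sign_off())"
```

```text
18.0 [-0.00329916  0.04105257  0.01791085  0.06850812  0.0038384  -0.00817689
 -0.002068  ]
the job is handed in; nothing more can be done
None
```

The insert is out of the holder and standing upright in the white stand's square hole. I handed the job in at 18.0 s of the 67 s allowed; `sign_off()` gives no verdict.

- **Rocking:** I gripped the shaft in line with its lean and leaned it both ways. I stopped at about 16 N on one side and 14 N on the other, when the shaft nearly stopped moving at each end. The second stop was a little under the 15 N guide. The wrist force also showed an offset of about 2 N when I measured it, so those two figures are approximate.
- **Drawing out:** The pull along the insert's axis took only 1–3 N, about the insert's own weight. That means both lips were back and the holder was not being lifted.
- **Placing:** The foot went into the hole with no sideways load. The collar made contact at about 7 N, and I let go there.
- **Last checks:** The final side, wrist and top pictures show the insert upright with its collar on the stand and the holder seated on its plate. The bystanders in view looked unmoved, though I judged that by eye. The gripper was clear and read about 0.7 N at most. I did not measure the insert's final pose numerically.

Two measurements were slightly off along the way. The first wrist fit was about 1–3 mm out because the arm was still settling, and I corrected it from the second picture. The insert also sat about 2° tilted in the grip, which I compensated before lowering it.

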